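# Set the length stop with the spring draw gauge

### The arm

A 7-joint arm with a two-finger parallel gripper is mounted at the origin on the work surface. World frame = base frame: x ahead of the robot, y to its left, z up, the work surface at z = 0. Lengths are in m, angles in rad, forces in N, time in s.
With the tool pointing down it reaches from about 0.35 to 0.9 m from the base axis. Payload 19.9 kg.
Tool frame: the origin (TCP) lies between the finger pads; the fingertips stand 17 mm ahead of it and the grasp point (between the pads) lies 2 mm behind it; z points along the fingers, y is the line along which they close (so a half turn about z gives the same grasp; the last joint's range is limited). The gripper opens to 85 mm and grips with 20 to 120 N. Pads are 22 mm wide; open, the fingers measure 114 mm over their backs; the gripper's body (76 mm by 85 mm) begins 54 mm behind the grasp point. The pads swing forward as they close: fully open they stand 13 mm farther back than shut.
Start: joints at [1.058, 0.417, -0.01, 1.614, 0.005, 1.111, -0.053], TCP at [0.283, -0.557, 0.248] pointing down, gripper open.
Joint ranges: [-2.81, 2.81], [-0.39, 2.02], [-1.27, 1.25], [0.06, 2.57], [-1.19, 4.33], [0.19, 2], [-2.82, 2.82]. Speed limits (rad/s): [1.89, 1.89, 2.39, 2.39, 3.01, 3.01, 3.01].

### API

Orientations are given as a unit quaternion [w, x, y, z].
In Python, from bench import robot gives the robot as it stands.
- The arm moves only by the tool arm_command, never from a script. Its argument "deltas" is a list of rows, each an object of numbers: "gripper": the closure, from -1 (fully open) to 1 (shut); "tx", "ty", "tz": the shift along the tool's x, y, z in units of 0.15 m (1.0 is 0.15 m); "rx", "ry", "rz": the turn, a rotation vector about the tool's x, y, z in units of 0.12 rad (1.0 is 0.12 rad). A call has exactly 10 rows; each row shifts and turns the commanded pose from where the row before left it, along the tool's axes as they then stand; what a row does not reach is not made up. A row lasts 1/12 s, in which the tool goes at most 41.7 mm and 7.16 degrees, less where a joint would pass 70% of its speed; a pose out of reach is approached as far as the arm can. A call with a number of a shift or a turn outside -1 to 1 is refused whole. A call with a gripper value outside its range is refused whole. The fingers move at their own pace and stop on an object; "force" is the grip in N (left out, the last holds). Time passes only in rows, so rows that do not move let the fingers close, or fill a call up. It gives the time, the measured TCP pose, the force, the opening and the grip force at its end, in the units of the state.
- robot.state(): the state, without advancing time (a new reading comes with each control period).
- robot.get_image(name): name is "side" or "top"; returns a dict with "frame" (384x512x3 uint8, blue, green, red), "range_z" (384x512 float32, m along the optical axis (not along the pixel's ray), 0 where there is no reading), "intrinsics" (3x3 intrinsics, pixels), "rvec" (rotation vector, rad) and "tvec" (3), from world to camera coordinates, as OpenCV has them. Camera axes: x right, y down, z forward; pixel columns grow to the right and rows downward; lengths in m; the calibration is good to about 2 mm. A picture is of the moment at which its call begins.
- robot.sign_off(): hands the job in; it is judged then, once.
Trained networks look in the newest picture that a camera, given by its name, has taken for a name from the list of things; names that differ only in an ending like _2 or _b are one class to them, and where a whole thing is asked for, a point or a joint stands for the part that bears it (a point fixed in the world has none). Each returns a list of dicts, best first, with "confidence" (0 to 1); they miss things now and then, are a little off and sometimes report something else, mostly with a low value. They report only what shows in the picture. A call takes as long as a camera call. They do not tell look-alikes from the thing itself.
- robot.cut_out(label, camera): "mask" (384x512 bool, what is visible of it) and "point" ([row, column] in pixels, amid what is visible of it).
The state is a dict: "clock": time; "qpos": joint angles; "joint_velocities": joint speeds; "joint_torque": joint torques, N m; "position": TCP position; "eef_rot": TCP orientation; "wrist_force": force on the tool from outside, world axes, zero at the start; "torque": the same for the moment, N m; "finger_gap": finger opening in m; "grip_force": force on a finger pad.
Only numpy, scipy, OpenCV 4.12 (cv2) and the standard library are available. Lean on these libraries where they do the work, as an engineer would, in place of code of your own. Each camera call takes 0.05 s, during which the arm holds its last target. There are 200 camera calls.

### The job

On the packing counter, set the saddle-shaped steel stop block astride the raised rail of the spring draw gauge, close in front of the gauge's crossbar (within a finger's width or two), and let go of it. Then draw the gauge's sprung slide out by its black handle so that the crossbar pushes the stop along, until the crossbar is level with the marker clip and not past it, and hold it there for a second. Finally ease the slide fully home under control, never letting it snap back, and leave the stop sitting on the rail where it was pushed to, with the other things on the counter undisturbed.

Things in the scene. Friction and masses are not known exactly. Their poses are not given: they have to be found in the camera images.
- gauge: Spring draw gauge, fixed on the counter: aluminium base plate 10 mm thick. Origin at counter level, z up, y the way the slide is drawn out; the plate spans x -80 to +110, y -215 to +215 mm. A grey spring housing (46 wide, 160 long, top at z 68 mm) lies over x -45, y -210 to -50 mm.
- rail_mid (a point): Middle of the flat top of the gauge's raised steel rail, 60 mm over the counter (gauge x +45, y +87.5 mm). The rail is a plain upright strip 12 mm wide and 245 mm long along the gauge's y, its sides free down to the base plate.
- draw (a joint): Sprung slide of the gauge, m: 0 fully home, grows as it is drawn out along the gauge's +y, up to 0.145. The spring pulls it home with 3 N at 0 and 7 N at 0.13.
- draw_handle (a point): Grip point on the axis of the slide's handle, a black upright round post 24 mm in diameter and 50 mm tall; the point is 105 mm and the post's top 126 mm over the counter. The post stands on a steel crosshead 30 by 24 mm. Moves with the slide (gauge x -45, y -30 mm when home).
- draw_tip (a point): Pointed far end of the slide's steel crossbar: 8 mm thick along y (4 mm either side of this point), 64 to 76 mm over the counter, running along the gauge's x from the crosshead over the rail to this tip (gauge x +82 mm). Level with the marker when both have the same gauge y.
- marker: Marker clip: small dark steel clip with an upright pointed plate, 38 mm tall, fixed on the base plate on the far side of the rail (gauge x +98 mm). Origin under its middle, 10 mm over the counter, axes as the gauge's; its point is at its y = 0. It stands where the crossbar has to be drawn to, 75 to 130 mm from home.
- stop: Stop: loose plain steel saddle block 40 mm wide (x), 80 long (y), 64 tall, about 350 g. Origin under its centre. A slot 19 mm wide and 30 deep runs along its y, open below between two legs: it goes over the rail, whose top carries the slot's roof (origin then 30 mm over the counter). Same end for end. Starts upright on the counter.
- tub: Bystander: open steel tub 75 by 100 by 50 mm, loose. Origin under its centre.
- sauce: Bystander: sauce bottle 54 mm in diameter, 170 mm tall, loose. Origin under its centre.
- bowl: Bystander: black bowl 110 mm wide, 45 mm high, loose. Origin under its centre.
- turner: Bystander: kitchen turner 240 mm long lying on the counter, loose. Origin under its middle, length along x.
- cup: Bystander: steel cup 72 mm wide, 80 mm high, loose. Origin under its centre.
Things that resemble listed ones, but are neither listed nor needed, are in the scene too. Leave any orange look-alike of the stop alone.

How it is judged:
On the way, in this order (a step that is already met when the one before it is completed fails the run):
1. the stop sits upright astride the rail, let go, its near end 0 to 45 mm in front of the crossbar, the slide home (x of stop in the frame of gauge between 0.038 and 0.052 m and z of stop in the frame of gauge between 0.026 and 0.034 m and angle between stop's own z axis and vertical below 0.12 rad and angle between the y axis of stop and the y axis of gauge, either way round below 0.15 rad and contact force between the fingers and stop below 0.3 N and value of joint draw below 0.01 m and linear speed of stop below 0.02 m/s and y of stop in the frame of draw_tip between 0.041 and 0.089 m), for 0.2 s.
2. the crossbar is held level with the marker (within 6 mm) for half a second, having pushed the stop there along the rail (within 8 mm) (y of draw_tip in the frame of marker between -0.006 and 0.006 m and y of stop in the frame of marker between 0.036 and 0.052 m and x of stop in the frame of gauge between 0.038 and 0.052 m and z of stop in the frame of gauge between 0.026 and 0.034 m and angle between stop's own z axis and vertical below 0.12 rad and angle between the y axis of stop and the y axis of gauge, either way round below 0.15 rad), for 0.5 s.
At the end, for the whole second after the job is handed in: The slide is home (within 5 mm); the stop rests upright astride the rail (across the rail within 7 mm, height within 4 mm, tilt under 0.12 rad), its crossbar-side end where the crossbar's front face reached at the marker (within 8 mm) (x of stop in the frame of gauge between 0.038 and 0.052 m and z of stop in the frame of gauge between 0.026 and 0.034 m and angle between stop's own z axis and vertical below 0.12 rad and angle between the y axis of stop and the y axis of gauge, either way round below 0.15 rad and y of stop in the frame of marker between 0.036 and 0.052 m and value of joint draw below 0.005 m and linear speed of stop below 0.02 m/s); the robot touches nothing.
It fails at once if the slide snaps back (faster than 0.5 m/s) (velocity of joint draw below -0.5 m/s).
It fails at once if a bystander (tub, sauce bottle, bowl, turner, cup) is moved over 30 mm (distance of any of tub, sauce, bowl, turner, cup from where it was at the start of the episode above 0.03 m).
It also fails if it takes over 58 s, if anything falls off the work surface, if the arm or the gripper's body presses on something with over 40 N, if the wrist force passes 120 N, or if a joint passes its speed limit or range.

## Working session

There is one attempt and no reset: what is moved stays moved. The work goes in short steps, Python scripts to look and compute and a tool call to move; the robot and the scene stay as the last step left them, time stands still between calls to the robot, and variables do not carry over. Pictures are saved under pics/ and viewed, at most 10 in all, crops included, and the job is handed in when it is done.

Besides the shell and the picture viewer there is one more tool, called after ">>>" as name([rows], argument=value, ...), one row to a line, values as JSON. arm_command: Moves the arm, as the interface text tells. Shifts and turns lie within -1 to 1; 1 stands for 0.15 m of shift or 0.12 rad of turn. Its arguments: {"type":"object","properties":{"deltas":{"type":"array","items":{"type":"object","properties":{"gripper":{"type":"number"},"tx":{"type":"number"},"ty":{"type":"number"},"tz":{"type":"number"},"rx":{"type":"number"},"ry":{"type":"number"},"rz":{"type":"number"}}}},"force":{"type":"number"}},"required":["deltas"]}

```bash
mkdir -p pics; cat > h.py <<'E'
import numpy as np, cv2
from bench import robot
def cam(n):
    im=robot.get_image(n); im['R']=cv2.Rodrigues(np.array(im['rvec'],float))[0]; im['t']=np.array(im['tvec'],float).ravel(); return im
def cloud(im):
    K=np.array(im['intrinsics']); z=im['range_z']; v,u=np.mgrid[:384,:512]
    c=np.stack([(u-K[0,2])/K[0,0]*z,(v-K[1,2])/K[1,1]*z,z],-1)
    p=(c-im['t'])@im['R']; p[z<=0]=np.nan; return p
E
python3 - <<'E'
from h import *
s=robot.state(); print(s['clock'],s['position'],s['eef_rot'],s['finger_gap'])
for n in ('top','side'):
    im=cam(n); P=cloud(im); cv2.imwrite(f'pics/{n}0.png',im['frame'])
    np.savez(f'{n}0.npz',f=im['frame'],P=P,K=im['intrinsics'],R=im['R'],t=im['t'])
    print(n,'cam at',-im['R'].T@im['t'])
    for l in ('stop','marker','draw_handle','draw_tip','gauge','tub','sauce','bowl','turner','cup'):
        for d in robot.cut_out(l,n):
            r,c=map(int,d['point']); q=P[d['mask']]; q=q[~np.isnan(q[:,0])]
            print(l,round(d['confidence'],2),(r,c),d['mask'].sum(),np.round(np.median(q,0),3) if len(q) else None, np.round(np.percentile(q,98,axis=0),3) if len(q) else '')
E
```

```text
0.0 [ 0.28332607 -0.55672002  0.2476622 ] [-5.92603114e-04  9.72419371e-01  2.33238462e-01 -1.89385958e-04] 0.08543110659415336
top cam at [ 0.2543     -0.03097122  1.44276389]
stop 0.84 (218, 163) 271 [0.417 0.298 0.064] [0.443 0.339 0.071]
stop 0.79 (249, 175) 299 [0.306 0.243 0.064] [0.329 0.285 0.071]
stop 0.66 (252, 142) 341 [0.302 0.374 0.063] [0.341 0.4   0.07 ]
marker 0.55 (165, 251) 36 [ 0.628 -0.008  0.022] [0.642 0.003 0.049]
draw_handle 0.64 (197, 277) 157 [ 0.504 -0.106  0.077] [ 0.62  -0.095  0.129]
draw_tip 0.75 (198, 278) 146 [ 0.5   -0.108  0.077] [ 0.583 -0.098  0.129]
gauge 0.67 (185, 270) 5786 [ 0.548 -0.074  0.012] [0.654 0.132 0.075]
tub 0.96 (173, 164) 577 [0.589 0.327 0.007] [0.631 0.376 0.053]
tub 0.69 (181, 363) 559 [ 0.612 -0.421  0.005] [ 0.673 -0.391  0.023]
sauce 0.55 (252, 361) 315 [ 0.336 -0.386  0.112] [ 0.362 -0.371  0.173]
bowl 0.84 (229, 253) 723 [ 0.388 -0.015  0.021] [0.435 0.033 0.049]
turner 0.76 (181, 361) 535 [ 0.609 -0.422  0.005] [ 0.67  -0.391  0.024]
cup 0.92 (150, 296) 360 [ 0.717 -0.175  0.039] [ 0.737 -0.14   0.084]
cup 0.26 (189, 271)
[... 236 characters left out ...]
 (305, 296) 794 [0.423 0.312 0.063] [0.454 0.344 0.067]
stop 0.37 (206, 257) 6158 [ 0.548 -0.035  0.011] [0.653 0.138 0.078]
draw_handle 0.84 (176, 274) 383 [ 0.508 -0.103  0.075] [ 0.616 -0.094  0.126]
draw_tip 0.88 (177, 274) 397 [ 0.509 -0.103  0.074] [ 0.619 -0.094  0.126]
gauge 0.7 (203, 259) 6094 [ 0.548 -0.035  0.011] [0.653 0.138 0.078]
sauce 0.77 (127, 324) 577 [ 0.344 -0.382  0.078] [ 0.368 -0.371  0.17 ]
bowl 0.57 (205, 308) 857 [ 0.387 -0.036  0.024] [0.437 0.033 0.047]
bowl 0.28 (163, 214) 554 [ 0.706 -0.156  0.055] [ 0.74  -0.138  0.081]
turner 0.76 (131, 249) 306 [ 0.615 -0.42   0.004] [ 0.673 -0.39   0.019]
cup 0.75 (160, 212) 507 [ 0.706 -0.155  0.057] [ 0.737 -0.138  0.081]
```

```bash
python3 - <<'E'
import numpy as np,cv2
a=cv2.imread('pics/top0.png')[110:320,100:400]; b=cv2.imread('pics/side0.png')[90:384,150:450]
cv2.imwrite('pics/a.png',cv2.resize(a,None,fx=2.6,fy=2.6,interpolation=3)); cv2.imwrite('pics/b.png',cv2.resize(b,None,fx=2,fy=2,interpolation=3))
E
```

```text
(no output)
```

View pics/a.png

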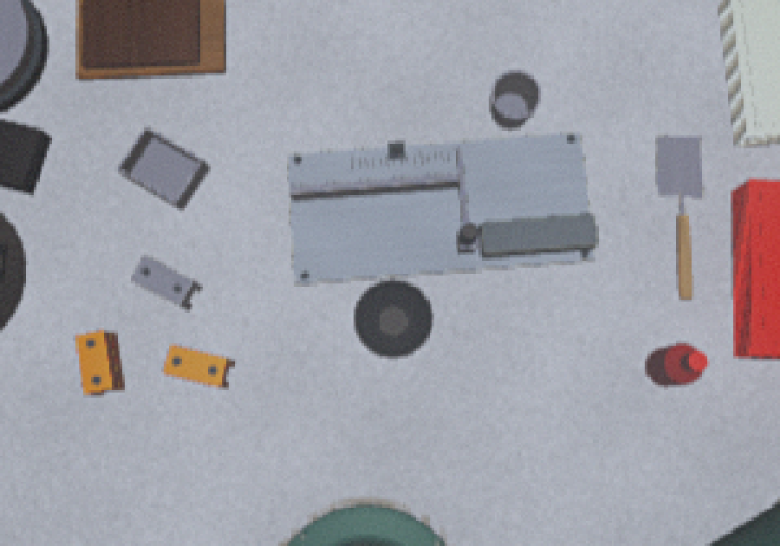

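View pics/b.png

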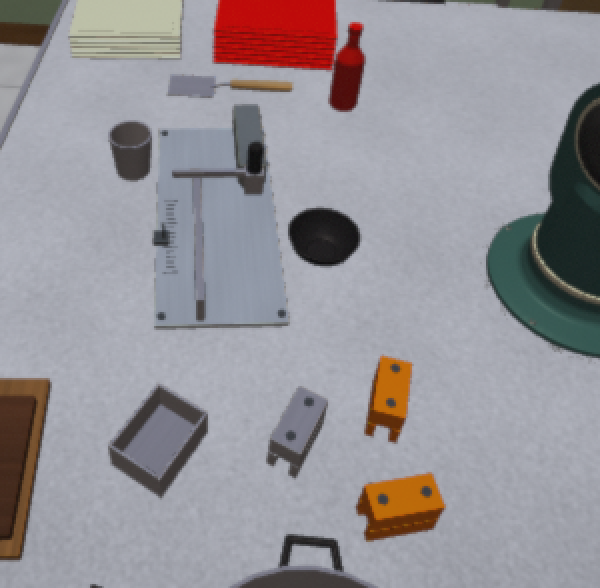

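The top crop shows the grey stop at about (168,281), beside two orange look-alikes. It also shows the gauge with its handle at (467,235), marker clip at (397,148), and rail between (293,193) and (458,183). Next I'll fit the geometry precisely.

```bash
python3 - <<'E'
from h import *
G={}
for n in ('top','side'):
    d=np.load(f'{n}0.npz'); P=d['P'].reshape(-1,3); f=d['f'].reshape(-1,3).astype(int)
    ok=~np.isnan(P[:,0]); P=P[ok]; f=f[ok]
    def box(x0,x1,y0,y1,z0,z1): return (P[:,0]>x0)&(P[:,0]<x1)&(P[:,1]>y0)&(P[:,1]<y1)&(P[:,2]>z0)&(P[:,2]<z1)
    def rect(q): 
        (c,s,a)=cv2.minAreaRect(q[:,:2].astype(np.float32)); return np.round(c,4),np.round(s,4),round(a,2)
    sat=f.max(1)-f.min(1)
    print(n,'counter z',np.median(P[box(.45,.6,.2,.28,-.03,.03)][:,2]))
    m=box(.36,.49,.24,.38,.055,.075)&(sat<60); q=P[m]
    print('stop top',m.sum(),q.mean(0).round(4),rect(q), 'z',np.median(q[:,2]).round(4))
    w,v=np.linalg.eigh(np.cov(q[:,:2].T)); print(' axis deg',np.degrees(np.arctan2(v[1,1],v[0,1])), 2*np.sqrt(3*w))
    pl=box(.42,.70,-.32,.17,.004,.016); print('plate',rect(P[pl]), np.median(P[pl][:,2]))
    r=box(.54,.64,-.08,.14,.052,.068); q=P[r]; k=np.polyfit(q[:,1],q[:,0],1); 
    res=q[:,0]-np.polyval(k,q[:,1]); k=np.polyfit(q[abs(res)<.008,1],q[abs(res)<.008,0],1)
    print('rail',r.sum(),'x=',k.round(4),'yaw deg',-np.degrees(np.arctan(k[0])).round(2),'y range',q[:,1].min().round(3),q[:,1].max().round(3),'z',np.median(q[:,2]).round(4))
    h=box(.46,.56,-.14,-.06,.118,.14); q=P[h]; print('handle top',h.sum(),q.mean(0).round(4),rect(q))
    b=box(.53,.68,-.14,-.07,.066,.085); q=P[b]; k=np.polyfit(q[:,0],q[:,1],1); print('bar',b.sum(),'y=',k.round(4),'x max',q[:,0].max().round(4), 'z',np.median(q[:,2]).round(4),np.polyval(k,.6).round(4))
    mk=box(.61,.67,-.04,.04,.025,.06); q=P[mk]; print('marker',mk.sum(),q.mean(0).round(4),q[q[:,2].argsort()[-6:]].round(4).tolist(),q.min(0).round(4),q.max(0).round(4))
E
```

```text
top counter z 0.0008479176117494919
stop top 256 [0.4197 0.3013 0.0643] (array([0.4203, 0.3018]), array([0.08  , 0.0394]), 66.75) z 0.0644
 axis deg 65.4123904322028 [0.03992858 0.08086467]
plate (array([ 0.56  , -0.0754]), array([0.4891, 0.2796]), 89.94) 0.01012159367928997
rail 219 x= [-0.1262  0.5724] yaw deg 7.19 y range -0.08 0.137 z 0.0595
handle top 40 [ 0.4965 -0.1109  0.1254] (array([ 0.4972, -0.1111]), array([0.0217, 0.0209]), 4.59)
bar 64 y= [ 0.1239 -0.1718] x max 0.6235 z 0.0764 -0.0975
marker 10 [ 0.6273 -0.0078  0.0363] [[0.6262, -0.0045, 0.0326], [0.6266, -0.0119, 0.0327], [0.6274, -0.0119, 0.0439], [0.627, -0.0045, 0.0441], [0.6262, -0.0082, 0.0478], [0.6292, -0.0081, 0.0508]] [ 0.6191 -0.0195  0.0254] [0.6397 0.0027 0.0508]
side counter z 0.00023749902162795486
stop top 568 [0.4226 0.3045 0.0638] (array([0.422 , 0.3013]), array([0.0808, 0.0408]), 65.18) z 0.0641
 axis deg 65.58665258290107 [0.04068256 0.08311075]
plate (array([ 0.5603, -0.0841]), array([0.2734, 0.4707]), 1.35) 0.010164275571878692
rail 239 x= [-0.1281  0.5751] yaw deg 7.3 y range -0.08 0.137 z 0.0599
handle top 40 [ 0.4993 -0.1096  0.1242] (array([ 0.4989, -0.1108]), array([0.0214, 0.0202]), 3.23)
bar 120 y= [ 0.1301 -0.1754] x max 0.6261 z 0.074 -0.0973
marker 7 [ 0.6295 -0.0037  0.0377] [[0.6296, -0.0024, 0.0301], [0.6294, -0.0021, 0.0349], [0.629, -0.0012, 0.0404], [0.6292, -0.0032, 0.0427], [0.6301, -0.0098, 0.0444], [0.6294, -0.005, 0.0452]] [ 0.629  -0.0098  0.0259] [ 0.6301 -0.0012  0.0452]
```

>>> arm_command([
  {"gripper": -1,"tx": 0.16,"ty": -0.11},
  {"gripper": -1,"tx": 0.16,"ty": -0.11},
  {"gripper": -1,"tx": 0.16,"ty": -0.11},
  {"gripper": -1,"tx": 0.16,"ty": -0.11},
  {"gripper": -1,"tx": 0.16,"ty": -0.11},
  {"gripper": -1,"tx": 0.16,"ty": -0.11},
  {"gripper": -1,"tx": 0.16,"ty": -0.11},
  {"gripper": -1,"tx": 0.16,"ty": -0.11},
  {"gripper": -1,"tx": 0.16,"ty": -0.11},
  {"gripper": -1,"tx": 0.16,"ty": -0.11},
])

```text
invalid input at $.deltas[0]: expected keys gripper, tx, ty, tz, rx, ry, rz
```

>>> arm_command([
  {"gripper": -1,"tx": 0.16,"ty": -0.11,"rz": -0.56},
  {"gripper": -1,"tx": 0.16,"ty": -0.11,"rz": -0.56},
  {"gripper": -1,"tx": 0.16,"ty": -0.11,"rz": -0.56},
  {"gripper": -1,"tx": 0.16,"ty": -0.11,"rz": -0.56},
  {"gripper": -1,"tx": 0.16,"ty": -0.11,"rz": -0.56},
  {"gripper": -1,"tx": 0.16,"ty": -0.11,"rz": -0.56},
  {"gripper": -1,"tx": 0.16,"ty": -0.11,"rz": -0.56},
  {"gripper": -1,"tx": 0.16,"ty": -0.11,"rz": -0.56},
  {"gripper": -1,"tx": 0.16,"ty": -0.11,"rz": -0.56},
  {"gripper": -1,"tx": 0.16,"ty": -0.11,"rz": -0.56},
])

```text
invalid input at $.deltas[0]: expected keys gripper, tx, ty, tz, rx, ry, rz
```

```bash
cat >> h.py <<'E'
from scipy.spatial.transform import Rotation as Ro
def go(p,yaw=None):
    "shift and turn from here to TCP p, tool-x yaw (deg), in move units, total (tool pointing down)"
    s=robot.state(); q=np.array(s['eef_rot']); R=Ro.from_quat(q[[1,2,3,0]])
    x=R.as_matrix(); print('t',round(s['clock'],2),'pos',np.round(s['position'],4),'yaw',np.degrees(np.arctan2(x[1,0],x[0,0])).round(2),'z-axis',x[:,2].round(3),'gap',round(s['finger_gap'],4),'grip',np.round(s['grip_force'],1),'F',np.round(s['wrist_force'],1),'q',np.round(s['qpos'],2))
    print('shift units',(R.inv().apply(np.array(p)-s['position'])/.15).round(3))
    if yaw is not None:
        y=np.radians(yaw); T=Ro.from_matrix(np.array([[np.cos(y),np.sin(y),0],[np.sin(y),-np.cos(y),0],[0,0,-1]]))
        print('turn units',((R.inv()*T).as_rotvec()/.12).round(3))
E
python3 -c "
from h import *
go([.421,.303,.12],65.5)"
```

```text
t 1.1 pos [ 0.2835 -0.557   0.2483] yaw 26.98 z-axis [-0.  0. -1.] gap 0.0854 grip 0.0 F [ 0.2  0.  -0.1] q [ 1.06  0.42 -0.01  1.61  0.    1.11 -0.05]
shift units [ 3.418 -4.694  0.855]
turn units [-1.000e-03  0.000e+00 -5.603e+00]
```

All keys needed.

>>> arm_command([
  {"gripper": -1,"tx": 0.16,"ty": -0.11,"tz": 0,"rx": 0,"ry": 0,"rz": 0},
  {"gripper": -1,"tx": 0.16,"ty": -0.11,"tz": 0,"rx": 0,"ry": 0,"rz": 0},
  {"gripper": -1,"tx": 0.16,"ty": -0.11,"tz": 0,"rx": 0,"ry": 0,"rz": 0},
  {"gripper": -1,"tx": 0.16,"ty": -0.11,"tz": 0,"rx": 0,"ry": 0,"rz": 0},
  {"gripper": -1,"tx": 0.16,"ty": -0.11,"tz": 0,"rx": 0,"ry": 0,"rz": 0},
  {"gripper": -1,"tx": 0.16,"ty": -0.11,"tz": 0,"rx": 0,"ry": 0,"rz": 0},
  {"gripper": -1,"tx": 0.16,"ty": -0.11,"tz": 0,"rx": 0,"ry": 0,"rz": 0},
  {"gripper": -1,"tx": 0.16,"ty": -0.11,"tz": 0,"rx": 0,"ry": 0,"rz": 0},
  {"gripper": -1,"tx": 0.16,"ty": -0.11,"tz": 0,"rx": 0,"ry": 0,"rz": 0},
  {"gripper": -1,"tx": 0.16,"ty": -0.11,"tz": 0,"rx": 0,"ry": 0,"rz": 0},
])

```text
clock: 1.93
position: [0.423, -0.2998, 0.2485]
eef_rot: [0.0, 0.972, 0.233, 0.0]
wrist_force: [0.7, -0.1, 0.2]
finger_gap: 0.0854
grip_force: 0.0
```

>>> arm_command([
  {"gripper": -1,"tx": 0.16,"ty": -0.11,"tz": 0,"rx": 0,"ry": 0,"rz": -0.56},
  {"gripper": -1,"tx": 0.16,"ty": -0.11,"tz": 0,"rx": 0,"ry": 0,"rz": -0.56},
  {"gripper": -1,"tx": 0.16,"ty": -0.11,"tz": 0,"rx": 0,"ry": 0,"rz": -0.56},
  {"gripper": -1,"tx": 0.16,"ty": -0.11,"tz": 0,"rx": 0,"ry": 0,"rz": -0.56},
  {"gripper": -1,"tx": 0.16,"ty": -0.11,"tz": 0,"rx": 0,"ry": 0,"rz": -0.56},
  {"gripper": -1,"tx": 0.16,"ty": -0.11,"tz": 0,"rx": 0,"ry": 0,"rz": -0.56},
  {"gripper": -1,"tx": 0.16,"ty": -0.11,"tz": 0,"rx": 0,"ry": 0,"rz": -0.56},
  {"gripper": -1,"tx": 0.16,"ty": -0.11,"tz": 0,"rx": 0,"ry": 0,"rz": -0.56},
  {"gripper": -1,"tx": 0.16,"ty": -0.11,"tz": 0,"rx": 0,"ry": 0,"rz": -0.56},
  {"gripper": -1,"tx": 0.16,"ty": -0.11,"tz": 0,"rx": 0,"ry": 0,"rz": -0.56},
])

```text
clock: 2.77
position: [0.478, -0.0192, 0.2484]
eef_rot: [0.0, 0.84, 0.542, 0.0]
wrist_force: [-0.1, -0.2, -0.2]
finger_gap: 0.0854
grip_force: 0.0
```

```bash
python3 -c "
from h import *
go([.421,.303,.12],65.5)"
```

```text
t 2.77 pos [ 0.478  -0.0192  0.2484] yaw 65.67 z-axis [ 0.  0. -1.] gap 0.0854 grip 0.0 F [-0.1 -0.2 -0.2] q [ 0.37  0.18 -0.44  1.96  0.09  1.03 -0.53]
shift units [ 1.801 -1.232  0.856]
turn units [ 0.003 -0.001  0.024]
```

>>> arm_command([
  {"gripper": -1,"tx": 0.18,"ty": -0.123,"tz": 0.04,"rx": 0,"ry": 0,"rz": 0},
  {"gripper": -1,"tx": 0.18,"ty": -0.123,"tz": 0.04,"rx": 0,"ry": 0,"rz": 0},
  {"gripper": -1,"tx": 0.18,"ty": -0.123,"tz": 0.04,"rx": 0,"ry": 0,"rz": 0},
  {"gripper": -1,"tx": 0.18,"ty": -0.123,"tz": 0.04,"rx": 0,"ry": 0,"rz": 0},
  {"gripper": -1,"tx": 0.18,"ty": -0.123,"tz": 0.04,"rx": 0,"ry": 0,"rz": 0},
  {"gripper": -1,"tx": 0.18,"ty": -0.123,"tz": 0.04,"rx": 0,"ry": 0,"rz": 0},
  {"gripper": -1,"tx": 0.18,"ty": -0.123,"tz": 0.04,"rx": 0,"ry": 0,"rz": 0},
  {"gripper": -1,"tx": 0.18,"ty": -0.123,"tz": 0.04,"rx": 0,"ry": 0,"rz": 0},
  {"gripper": -1,"tx": 0.18,"ty": -0.123,"tz": 0.04,"rx": 0,"ry": 0,"rz": 0},
  {"gripper": -1,"tx": 0.18,"ty": -0.123,"tz": 0.04,"rx": 0,"ry": 0,"rz": 0},
])

```text
clock: 3.6
position: [0.4218, 0.3031, 0.1881]
eef_rot: [0.0, 0.841, 0.541, 0.0]
wrist_force: [1.6, -1.0, 0.1]
finger_gap: 0.0856
grip_force: 0.0
```

```bash
python3 -c "
from h import *
go([.421,.303,.047],65.5)"
```

```text
t 3.6 pos [0.4218 0.3031 0.1881] yaw 65.46 z-axis [ 0.  0. -1.] gap 0.0856 grip 0.0 F [ 1.6 -1.   0.1] q [-0.18  0.36 -0.61  1.92  0.25  0.94 -1.33]
shift units [-0.003 -0.005  0.941]
turn units [ 0.002 -0.002 -0.006]
```

>>> arm_command([
  {"gripper": -1,"tx": 0,"ty": 0,"tz": 0.12,"rx": 0,"ry": 0,"rz": 0},
  {"gripper": -1,"tx": 0,"ty": 0,"tz": 0.12,"rx": 0,"ry": 0,"rz": 0},
  {"gripper": -1,"tx": 0,"ty": 0,"tz": 0.12,"rx": 0,"ry": 0,"rz": 0},
  {"gripper": -1,"tx": 0,"ty": 0,"tz": 0.12,"rx": 0,"ry": 0,"rz": 0},
  {"gripper": -1,"tx": 0,"ty": 0,"tz": 0.12,"rx": 0,"ry": 0,"rz": 0},
  {"gripper": -1,"tx": 0,"ty": 0,"tz": 0.1,"rx": 0,"ry": 0,"rz": 0},
  {"gripper": -1,"tx": 0,"ty": 0,"tz": 0.1,"rx": 0,"ry": 0,"rz": 0},
  {"gripper": -1,"tx": 0,"ty": 0,"tz": 0.08,"rx": 0,"ry": 0,"rz": 0},
  {"gripper": -1,"tx": 0,"ty": 0,"tz": 0.06,"rx": 0,"ry": 0,"rz": 0},
  {"gripper": -1,"tx": 0,"ty": 0,"tz": 0,"rx": 0,"ry": 0,"rz": 0},
])

```text
clock: 4.43
position: [0.4216, 0.3012, 0.0459]
eef_rot: [-0.0, 0.841, 0.541, -0.001]
wrist_force: [-0.7, 0.2, 0.0]
finger_gap: 0.0855
grip_force: 0.0
```

>>> arm_command([
  {"gripper": 1,"tx": 0,"ty": 0,"tz": 0,"rx": 0,"ry": 0,"rz": 0},
  {"gripper": 1,"tx": 0,"ty": 0,"tz": 0,"rx": 0,"ry": 0,"rz": 0},
  {"gripper": 1,"tx": 0,"ty": 0,"tz": 0,"rx": 0,"ry": 0,"rz": 0},
  {"gripper": 1,"tx": 0,"ty": 0,"tz": 0,"rx": 0,"ry": 0,"rz": 0},
  {"gripper": 1,"tx": 0,"ty": 0,"tz": 0,"rx": 0,"ry": 0,"rz": 0},
  {"gripper": 1,"tx": 0,"ty": 0,"tz": 0,"rx": 0,"ry": 0,"rz": 0},
  {"gripper": 1,"tx": 0,"ty": 0,"tz": 0,"rx": 0,"ry": 0,"rz": 0},
  {"gripper": 1,"tx": 0,"ty": 0,"tz": 0,"rx": 0,"ry": 0,"rz": 0},
  {"gripper": 1,"tx": 0,"ty": 0,"tz": 0,"rx": 0,"ry": 0,"rz": 0},
  {"gripper": 1,"tx": 0,"ty": 0,"tz": 0,"rx": 0,"ry": 0,"rz": 0},
], force=50)

```text
clock: 5.27
position: [0.4226, 0.3018, 0.0481]
eef_rot: [0.0, 0.841, 0.541, 0.001]
wrist_force: [-1.0, -1.6, 7.7]
finger_gap: 0.0393
grip_force: 50.3
```

```bash
python3 -c "
from h import *
go([.421,.303,.2],97.24)"
```

```text
t 5.27 pos [0.4226 0.3018 0.0481] yaw 65.47 z-axis [ 0.001  0.    -1.   ] gap 0.0393 grip 50.3 F [-1.  -1.6  7.7] q [-0.28  0.57 -0.5   2.    0.43  0.67 -1.48]
shift units [ 0.004 -0.012 -1.013]
turn units [ 0.008 -0.005 -4.621]
```

>>> arm_command([
  {"gripper": 1,"tx": 0,"ty": 0,"tz": -0.08,"rx": 0,"ry": 0,"rz": 0},
  {"gripper": 1,"tx": 0,"ty": 0,"tz": -0.08,"rx": 0,"ry": 0,"rz": 0},
  {"gripper": 1,"tx": 0,"ty": 0,"tz": -0.08,"rx": 0,"ry": 0,"rz": -0.6},
  {"gripper": 1,"tx": 0,"ty": 0,"tz": -0.08,"rx": 0,"ry": 0,"rz": -0.6},
  {"gripper": 1,"tx": 0,"ty": 0,"tz": -0.08,"rx": 0,"ry": 0,"rz": -0.6},
  {"gripper": 1,"tx": 0,"ty": 0,"tz": -0.08,"rx": 0,"ry": 0,"rz": -0.6},
  {"gripper": 1,"tx": 0,"ty": 0,"tz": -0.08,"rx": 0,"ry": 0,"rz": -0.6},
  {"gripper": 1,"tx": 0,"ty": 0,"tz": -0.08,"rx": 0,"ry": 0,"rz": -0.6},
  {"gripper": 1,"tx": 0,"ty": 0,"tz": -0.08,"rx": 0,"ry": 0,"rz": -0.6},
  {"gripper": 1,"tx": 0,"ty": 0,"tz": -0.08,"rx": 0,"ry": 0,"rz": -0.42},
])

```text
clock: 6.1
position: [0.4221, 0.3014, 0.1691]
eef_rot: [0.0, 0.659, 0.752, 0.0]
wrist_force: [0.5, -0.3, -4.1]
finger_gap: 0.0396
grip_force: 51.8
```

```bash
python3 - <<'E'
from h import *
# gauge frame (mean of the two cameras)
a=np.radians(7.24); R=np.array([[np.cos(a),-np.sin(a)],[np.sin(a),np.cos(a)]])
o=np.array([.4980,-.1106])-R@[-.045,-.030]; print('origin',o)
for y in(.030,.0875): 
    p=o+R@[.045,y]; print('rail at',y,p,'fit x top/side',-.1262*p[1]+.5724,-.1281*p[1]+.5751)
p=o+R@[.045,.030]
go([p[0],p[1],.155],97.24)
# where is the stop in the gripper?
for n in('top','side'):
    im=cam(n); P=cloud(im)
    for d in robot.cut_out('stop',n):
        q=P[d['mask']]; q=q[~np.isnan(q[:,0])]; print(n,d['confidence'],np.median(q,0).round(3),np.percentile(q,2,axis=0).round(3),np.percentile(q,98,axis=0).round(3))
E
```

```text
origin [ 0.53886044 -0.07516803]
rail at 0.03 [ 0.57972088 -0.03973606] fit x top/side 0.5774146904818982 0.5801901889915305
rail at 0.0875 [0.57247439 0.01730549] fit x top/side 0.5702160468434236 0.5728831664076273
t 6.1 pos [0.4221 0.3014 0.1691] yaw 97.48 z-axis [ 0.001 -0.    -1.   ] gap 0.0396 grip 51.8 F [ 0.5 -0.3 -4.1] q [-0.07  0.42 -0.74  1.93  0.35  0.92 -0.86]
shift units [-2.392  0.746  0.095]
turn units [0.006 0.001 0.035]
top 0.71 [0.3   0.376 0.064] [0.265 0.355 0.016] [0.339 0.403 0.07 ]
side 0.92 [0.31  0.391 0.063] [0.268 0.36  0.004] [0.349 0.41  0.066]
side 0.85 [0.42  0.329 0.184] [0.399 0.285 0.125] [0.441 0.343 0.188]
side 0.59 [0.312 0.26  0.063] [0.288 0.208 0.001] [0.334 0.287 0.067]
```

>>> arm_command([
  {"gripper": 1,"tx": -0.15,"ty": 0.047,"tz": 0,"rx": 0,"ry": 0,"rz": 0},
  {"gripper": 1,"tx": -0.15,"ty": 0.047,"tz": 0,"rx": 0,"ry": 0,"rz": 0},
  {"gripper": 1,"tx": -0.15,"ty": 0.047,"tz": 0,"rx": 0,"ry": 0,"rz": 0},
  {"gripper": 1,"tx": -0.15,"ty": 0.047,"tz": 0,"rx": 0,"ry": 0,"rz": 0},
  {"gripper": 1,"tx": -0.15,"ty": 0.047,"tz": 0,"rx": 0,"ry": 0,"rz": 0},
  {"gripper": 1,"tx": -0.15,"ty": 0.047,"tz": 0,"rx": 0,"ry": 0,"rz": 0},
  {"gripper": 1,"tx": -0.15,"ty": 0.047,"tz": 0,"rx": 0,"ry": 0,"rz": 0},
  {"gripper": 1,"tx": -0.15,"ty": 0.047,"tz": 0,"rx": 0,"ry": 0,"rz": 0},
  {"gripper": 1,"tx": -0.15,"ty": 0.047,"tz": 0,"rx": 0,"ry": 0,"rz": 0},
  {"gripper": 1,"tx": -0.15,"ty": 0.047,"tz": 0,"rx": 0,"ry": 0,"rz": 0.03},
])

```text
clock: 7.13
position: [0.5204, 0.0861, 0.1667]
eef_rot: [-0.0, 0.663, 0.749, -0.0]
wrist_force: [1.0, 0.2, -3.0]
finger_gap: 0.0393
grip_force: 51.9
```

>>> arm_command([
  {"gripper": 1,"tx": -0.15,"ty": 0.046,"tz": 0.02,"rx": 0,"ry": 0,"rz": 0},
  {"gripper": 1,"tx": -0.15,"ty": 0.046,"tz": 0.02,"rx": 0,"ry": 0,"rz": 0},
  {"gripper": 1,"tx": -0.15,"ty": 0.046,"tz": 0.02,"rx": 0,"ry": 0,"rz": 0},
  {"gripper": 1,"tx": -0.15,"ty": 0.046,"tz": 0.02,"rx": 0,"ry": 0,"rz": 0},
  {"gripper": 1,"tx": -0.14,"ty": 0.046,"tz": 0.02,"rx": 0,"ry": 0,"rz": 0},
  {"gripper": 1,"tx": -0.1,"ty": 0.046,"tz": 0.02,"rx": 0,"ry": 0,"rz": 0},
  {"gripper": 1,"tx": -0.05,"ty": 0,"tz": 0,"rx": 0,"ry": 0,"rz": 0},
  {"gripper": 1,"tx": 0,"ty": 0,"tz": 0,"rx": 0,"ry": 0,"rz": 0},
  {"gripper": 1,"tx": 0,"ty": 0,"tz": 0,"rx": 0,"ry": 0,"rz": 0},
  {"gripper": 1,"tx": 0,"ty": 0,"tz": 0,"rx": 0,"ry": 0,"rz": 0},
])

```text
clock: 7.97
position: [0.5776, -0.0387, 0.1493]
eef_rot: [-0.0, 0.662, 0.75, 0.0]
wrist_force: [1.2, 0.5, -3.5]
finger_gap: 0.0396
grip_force: 51.9
```

```bash
cat > rel.py <<'E'
from h import *
a=np.radians(7.24); Rg=np.array([[np.cos(a),-np.sin(a)],[np.sin(a),np.cos(a)]]); o=np.array([.5389,-.0752])
go([.5797,-.0397,.150],97.24)
im=cam('side'); P=cloud(im).reshape(-1,3); f=im['frame'].reshape(-1,3); P=P[~np.isnan(P[:,0])]
Q=P.copy(); Q[:,:2]=(P[:,:2]-o)@Rg
s=robot.state()['position']; sg=(np.array(s[:2])-o)@Rg; print('tcp in gauge',sg.round(4))
zt=s[2]+.0159  # stop top
def st(n,m):
    q=Q[m]; print(n,m.sum(),'x',np.percentile(q[:,0],[2,50,98]).round(4),'y',np.percentile(q[:,1],[2,50,98]).round(4),'z',np.median(q[:,2]).round(4))
st('stop top',(abs(Q[:,0]-sg[0])<.03)&(abs(Q[:,1]-sg[1])<.05)&(abs(Q[:,2]-zt)<.006))
st('stop front',(abs(Q[:,0]-sg[0])<.03)&(abs(Q[:,1]-sg[1]-.04)<.007)&(Q[:,2]<zt-.006)&(Q[:,2]>zt-.03))
st('rail',(abs(Q[:,0]-.045)<.015)&(Q[:,1]>.1)&(Q[:,1]<.205)&(abs(Q[:,2]-.06)<.003))
cv2.imwrite('pics/s_%d.png'%(robot.state()['clock']*10),cv2.resize(im['frame'][110:280,200:340],None,fx=4,fy=3.5,interpolation=3))
E
python3 rel.py; ls pics
```

```text
t 7.97 pos [ 0.5776 -0.0387  0.1493] yaw 97.11 z-axis [-0.     0.001 -1.   ] gap 0.0396 grip 51.9 F [ 1.2  0.5 -3.5] q [ 0.49  0.52 -0.61  1.8   0.36  0.93 -0.16]
shift units [-0.008  0.013 -0.004]
turn units [-0.001 -0.005 -0.019]
tcp in gauge [0.0431 0.0313]
stop top 291 x [0.0205 0.043  0.0662] y [-0.0046  0.0392  0.0718] z 0.1654
stop front 87 x [0.0247 0.0443 0.0611] y [0.0672 0.0702 0.0729] z 0.1471
rail 111 x [0.0396 0.0454 0.0511] y [0.1044 0.1538 0.2034] z 0.0603
a.png
b.png
s_80.png
side0.png
top0.png
```

>>> arm_command([
  {"gripper": 1,"tx": 0,"ty": 0.012,"tz": 0.03,"rx": 0,"ry": 0,"rz": 0},
  {"gripper": 1,"tx": 0,"ty": 0,"tz": 0.03,"rx": 0,"ry": 0,"rz": 0},
  {"gripper": 1,"tx": 0,"ty": 0,"tz": 0.03,"rx": 0,"ry": 0,"rz": 0},
  {"gripper": 1,"tx": 0,"ty": 0,"tz": 0.03,"rx": 0,"ry": 0,"rz": 0},
  {"gripper": 1,"tx": 0,"ty": 0,"tz": 0.03,"rx": 0,"ry": 0,"rz": 0},
  {"gripper": 1,"tx": 0,"ty": 0,"tz": 0.03,"rx": 0,"ry": 0,"rz": 0},
  {"gripper": 1,"tx": 0,"ty": 0,"tz": 0.03,"rx": 0,"ry": 0,"rz": 0},
  {"gripper": 1,"tx": 0,"ty": 0,"tz": 0.03,"rx": 0,"ry": 0,"rz": 0},
  {"gripper": 1,"tx": 0,"ty": 0,"tz": 0,"rx": 0,"ry": 0,"rz": 0},
  {"gripper": 1,"tx": 0,"ty": 0,"tz": 0,"rx": 0,"ry": 0,"rz": 0},
])

```text
clock: 8.85
position: [0.5796, -0.0399, 0.113]
eef_rot: [-0.0, 0.662, 0.749, -0.0]
wrist_force: [0.5, 0.5, -4.2]
finger_gap: 0.0392
grip_force: 51.9
```

```bash
python3 rel.py; ls -t pics|head -1
```

```text
t 8.85 pos [ 0.5796 -0.0399  0.113 ] yaw 97.04 z-axis [-0.  0. -1.] gap 0.0392 grip 51.9 F [ 0.5  0.5 -4.2] q [ 0.47  0.57 -0.59  1.82  0.4   0.87 -0.19]
shift units [ 0.001  0.    -0.246]
turn units [-0.004 -0.002 -0.03 ]
tcp in gauge [0.045  0.0299]
stop top 268 x [0.0235 0.0452 0.0669] y [-0.004   0.0374  0.0697] z 0.1291
stop front 82 x [0.0271 0.0458 0.0645] y [0.0665 0.0688 0.0712] z 0.112
rail 118 x [0.0397 0.0453 0.0511] y [0.1014 0.1527 0.2031] z 0.0598
s_89.png
```

>>> arm_command([
  {"gripper": 1,"tx": 0,"ty": 0,"tz": 0.028,"rx": 0,"ry": 0,"rz": 0},
  {"gripper": 1,"tx": 0,"ty": 0,"tz": 0.028,"rx": 0,"ry": 0,"rz": 0},
  {"gripper": 1,"tx": 0,"ty": 0,"tz": 0.028,"rx": 0,"ry": 0,"rz": 0},
  {"gripper": 1,"tx": 0,"ty": 0,"tz": 0.028,"rx": 0,"ry": 0,"rz": 0},
  {"gripper": 1,"tx": 0,"ty": 0,"tz": 0.028,"rx": 0,"ry": 0,"rz": 0},
  {"gripper": 1,"tx": 0,"ty": 0,"tz": 0.028,"rx": 0,"ry": 0,"rz": 0},
  {"gripper": 1,"tx": 0,"ty": 0,"tz": 0.028,"rx": 0,"ry": 0,"rz": 0},
  {"gripper": 1,"tx": 0,"ty": 0,"tz": 0.028,"rx": 0,"ry": 0,"rz": 0},
  {"gripper": 1,"tx": 0,"ty": 0,"tz": 0.006,"rx": 0,"ry": 0,"rz": 0},
  {"gripper": 1,"tx": 0,"ty": 0,"tz": 0,"rx": 0,"ry": 0,"rz": 0},
])

```text
clock: 9.73
position: [0.5796, -0.0399, 0.0785]
eef_rot: [-0.0, 0.662, 0.749, -0.0]
wrist_force: [0.0, 0.2, -4.2]
finger_gap: 0.0391
grip_force: 52.1
```

```bash
python3 rel.py; ls -t pics|head -1
```

```text
t 9.73 pos [ 0.5796 -0.0399  0.0785] yaw 97.04 z-axis [-0.  0. -1.] gap 0.0391 grip 52.1 F [ 0.   0.2 -4.2] q [ 0.44  0.62 -0.56  1.83  0.44  0.81 -0.22]
shift units [ 0.001  0.    -0.476]
turn units [-0.004 -0.001 -0.029]
tcp in gauge [0.045  0.0299]
stop top 258 x [0.0231 0.0453 0.0675] y [-0.0019  0.0383  0.07  ] z 0.0943
stop front 77 x [0.0268 0.0444 0.0634] y [0.0655 0.0684 0.0715] z 0.0771
rail 116 x [0.0396 0.0453 0.0511] y [0.1022 0.1515 0.2036] z 0.06
s_97.png
```

>>> arm_command([
  {"gripper": -1,"tx": 0,"ty": 0,"tz": 0,"rx": 0,"ry": 0,"rz": 0},
  {"gripper": -1,"tx": 0,"ty": 0,"tz": 0,"rx": 0,"ry": 0,"rz": 0},
  {"gripper": -1,"tx": 0,"ty": 0,"tz": 0,"rx": 0,"ry": 0,"rz": 0},
  {"gripper": -1,"tx": 0,"ty": 0,"tz": 0,"rx": 0,"ry": 0,"rz": 0},
  {"gripper": -1,"tx": 0,"ty": 0,"tz": 0,"rx": 0,"ry": 0,"rz": 0},
  {"gripper": -1,"tx": 0,"ty": 0,"tz": 0,"rx": 0,"ry": 0,"rz": 0},
  {"gripper": -1,"tx": 0,"ty": 0,"tz": 0,"rx": 0,"ry": 0,"rz": 0},
  {"gripper": -1,"tx": 0,"ty": 0,"tz": 0,"rx": 0,"ry": 0,"rz": 0},
  {"gripper": -1,"tx": 0,"ty": 0,"tz": -0.02,"rx": 0,"ry": 0,"rz": 0},
  {"gripper": -1,"tx": 0,"ty": 0,"tz": -0.04,"rx": 0,"ry": 0,"rz": 0},
])

```text
clock: 10.62
position: [0.5794, -0.0399, 0.0876]
eef_rot: [-0.0, 0.662, 0.749, -0.0]
wrist_force: [-0.2, 0.2, 0.4]
finger_gap: 0.0855
grip_force: 0.0
```

>>> arm_command([
  {"gripper": -1,"tx": 0,"ty": 0,"tz": -0.08,"rx": 0,"ry": 0,"rz": 0},
  {"gripper": -1,"tx": 0,"ty": 0,"tz": -0.08,"rx": 0,"ry": 0,"rz": 0},
  {"gripper": -1,"tx": 0,"ty": 0,"tz": -0.08,"rx": 0,"ry": 0,"rz": 0},
  {"gripper": -1,"tx": 0,"ty": 0,"tz": -0.08,"rx": 0,"ry": 0,"rz": 0},
  {"gripper": -1,"tx": 0,"ty": 0,"tz": -0.08,"rx": 0,"ry": 0,"rz": 0},
  {"gripper": -1,"tx": 0,"ty": 0,"tz": -0.08,"rx": 0,"ry": 0,"rz": 0},
  {"gripper": -1,"tx": 0,"ty": 0,"tz": -0.08,"rx": 0,"ry": 0,"rz": 0},
  {"gripper": -1,"tx": 0,"ty": 0,"tz": -0.08,"rx": 0,"ry": 0,"rz": 0},
  {"gripper": -1,"tx": 0,"ty": 0,"tz": -0.04,"rx": 0,"ry": 0,"rz": 0},
  {"gripper": -1,"tx": 0,"ty": 0,"tz": 0,"rx": 0,"ry": 0,"rz": 0},
])

```text
clock: 11.45
position: [0.5803, -0.04, 0.1913]
eef_rot: [0.001, 0.662, 0.749, 0.001]
wrist_force: [0.7, -0.4, -0.1]
finger_gap: 0.0854
grip_force: 0.0
```

```bash
sed -i 's/^go(.*$/go([.498,-.1106,.17],7.24)/; s/^zt=.*/zt=.094/; s/^s=robot.*$/sg=np.array([.045,.03])/' rel.py; python3 rel.py; ls -t pics|head -1
```

```text
t 11.45 pos [ 0.5803 -0.04    0.1913] yaw 97.03 z-axis [ 0.002 -0.    -1.   ] gap 0.0854 grip 0.0 F [ 0.7 -0.4 -0.1] q [ 0.51  0.47 -0.64  1.76  0.33  1.01 -0.13]
shift units [-0.4   -0.603  0.141]
turn units [ 1.5000e-02 -9.0000e-03  1.3059e+01]
stop top 276 x [0.0257 0.0462 0.0646] y [-0.007   0.0339  0.0692] z 0.0941
stop front 77 x [0.0267 0.0445 0.0649] y [0.0656 0.0684 0.0707] z 0.0762
rail 111 x [0.0399 0.0455 0.0511] y [0.1047 0.1515 0.2023] z 0.0598
s_115.png
```

View pics/s_115.png

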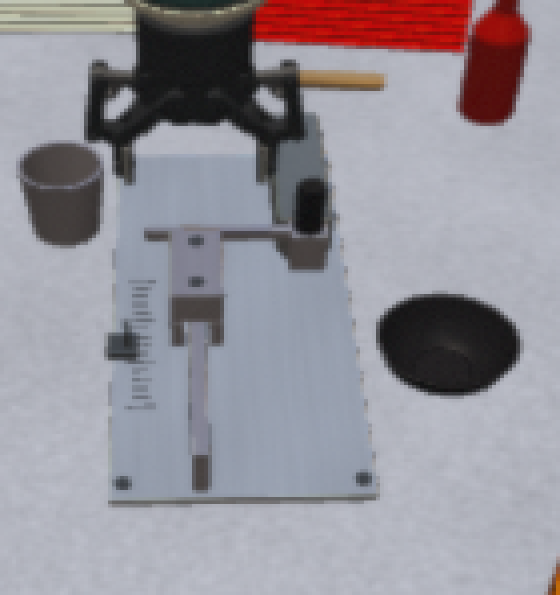

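```bash
ls pics
```

```text
a.png
b.png
s_115.png
s_80.png
s_89.png
s_97.png
side0.png
top0.png
```

>>> arm_command([
  {"gripper": -1,"tx": -0.08,"ty": -0.12,"tz": 0,"rx": 0,"ry": 0,"rz": 0},
  {"gripper": -1,"tx": -0.08,"ty": -0.12,"tz": 0,"rx": 0,"ry": 0,"rz": 0},
  {"gripper": -1,"tx": -0.08,"ty": -0.12,"tz": 0,"rx": 0,"ry": 0,"rz": 0},
  {"gripper": -1,"tx": -0.08,"ty": -0.12,"tz": 0,"rx": 0,"ry": 0,"rz": 0},
  {"gripper": -1,"tx": -0.08,"ty": -0.12,"tz": 0,"rx": 0,"ry": 0,"rz": 0},
  {"gripper": -1,"tx": 0,"ty": 0,"tz": 0,"rx": 0,"ry": 0,"rz": 0.7},
  {"gripper": -1,"tx": 0,"ty": 0,"tz": 0,"rx": 0,"ry": 0,"rz": 0.9},
  {"gripper": -1,"tx": 0,"ty": 0,"tz": 0,"rx": 0,"ry": 0,"rz": 0.9},
  {"gripper": -1,"tx": 0,"ty": 0,"tz": 0,"rx": 0,"ry": 0,"rz": 0.9},
  {"gripper": -1,"tx": 0,"ty": 0,"tz": 0,"rx": 0,"ry": 0,"rz": 0.9},
])

```text
clock: 12.33
position: [0.4974, -0.1105, 0.1891]
eef_rot: [-0.001, 0.833, 0.553, -0.0]
wrist_force: [0.0, -0.3, -0.4]
finger_gap: 0.086
grip_force: 0.0
```

>>> arm_command([
  {"gripper": -1,"tx": 0,"ty": 0,"tz": 0,"rx": 0,"ry": 0,"rz": 0.9},
  {"gripper": -1,"tx": 0,"ty": 0,"tz": 0,"rx": 0,"ry": 0,"rz": 0.9},
  {"gripper": -1,"tx": 0,"ty": 0,"tz": 0,"rx": 0,"ry": 0,"rz": 0.9},
  {"gripper": -1,"tx": 0,"ty": 0,"tz": 0,"rx": 0,"ry": 0,"rz": 0.9},
  {"gripper": -1,"tx": 0,"ty": 0,"tz": 0,"rx": 0,"ry": 0,"rz": 0.9},
  {"gripper": -1,"tx": 0,"ty": 0,"tz": 0,"rx": 0,"ry": 0,"rz": 0.9},
  {"gripper": -1,"tx": 0,"ty": 0,"tz": 0,"rx": 0,"ry": 0,"rz": 0.9},
  {"gripper": -1,"tx": 0,"ty": 0,"tz": 0,"rx": 0,"ry": 0,"rz": 0.9},
  {"gripper": -1,"tx": 0,"ty": 0,"tz": 0,"rx": 0,"ry": 0,"rz": 0.9},
  {"gripper": -1,"tx": 0,"ty": 0,"tz": 0,"rx": 0,"ry": 0,"rz": 0.2},
])

```text
clock: 13.17
position: [0.4974, -0.1104, 0.1891]
eef_rot: [-0.0, 0.996, 0.088, -0.001]
wrist_force: [0.2, -0.7, 0.3]
finger_gap: 0.0852
grip_force: 0.0
```

```bash
python3 -c "
from h import *
go([.498,-.1106,.105],7.24)"
```

```text
t 13.17 pos [ 0.4974 -0.1104  0.1891] yaw 10.08 z-axis [-0.001  0.    -1.   ] gap 0.0852 grip 0.0 F [ 0.2 -0.7  0.3] q [ 0.47  0.3  -0.37  1.95  0.14  0.92 -1.36]
shift units [0.004 0.002 0.561]
turn units [-0.004  0.01   0.414]
```

>>> arm_command([
  {"gripper": -1,"tx": 0,"ty": 0,"tz": 0.07,"rx": 0,"ry": 0,"rz": 0.41},
  {"gripper": -1,"tx": 0,"ty": 0,"tz": 0.08,"rx": 0,"ry": 0,"rz": 0},
  {"gripper": -1,"tx": 0,"ty": 0,"tz": 0.08,"rx": 0,"ry": 0,"rz": 0},
  {"gripper": -1,"tx": 0,"ty": 0,"tz": 0.08,"rx": 0,"ry": 0,"rz": 0},
  {"gripper": -1,"tx": 0,"ty": 0,"tz": 0.08,"rx": 0,"ry": 0,"rz": 0},
  {"gripper": -1,"tx": 0,"ty": 0,"tz": 0.08,"rx": 0,"ry": 0,"rz": 0},
  {"gripper": -1,"tx": 0,"ty": 0,"tz": 0.05,"rx": 0,"ry": 0,"rz": 0},
  {"gripper": -1,"tx": 0,"ty": 0,"tz": 0.03,"rx": 0,"ry": 0,"rz": 0},
  {"gripper": -1,"tx": 0,"ty": 0,"tz": 0,"rx": 0,"ry": 0,"rz": 0},
  {"gripper": -1,"tx": 0,"ty": 0,"tz": 0,"rx": 0,"ry": 0,"rz": 0},
])

```text
clock: 14.0
position: [0.4978, -0.1105, 0.1074]
eef_rot: [-0.0, 0.998, 0.067, -0.0]
wrist_force: [0.6, 0.0, 1.1]
finger_gap: 0.0851
grip_force: 0.0
```

>>> arm_command([
  {"gripper": 1,"tx": 0,"ty": 0,"tz": 0,"rx": 0,"ry": 0,"rz": 0},
  {"gripper": 1,"tx": 0,"ty": 0,"tz": 0,"rx": 0,"ry": 0,"rz": 0},
  {"gripper": 1,"tx": 0,"ty": 0,"tz": 0,"rx": 0,"ry": 0,"rz": 0},
  {"gripper": 1,"tx": 0,"ty": 0,"tz": 0,"rx": 0,"ry": 0,"rz": 0},
  {"gripper": 1,"tx": 0,"ty": 0,"tz": 0,"rx": 0,"ry": 0,"rz": 0},
  {"gripper": 1,"tx": 0,"ty": 0,"tz": 0,"rx": 0,"ry": 0,"rz": 0},
  {"gripper": 1,"tx": 0,"ty": 0,"tz": 0,"rx": 0,"ry": 0,"rz": 0},
  {"gripper": 1,"tx": 0,"ty": 0,"tz": 0,"rx": 0,"ry": 0,"rz": 0},
  {"gripper": 1,"tx": 0,"ty": 0,"tz": 0,"rx": 0,"ry": 0,"rz": 0},
  {"gripper": 1,"tx": 0,"ty": 0,"tz": 0,"rx": 0,"ry": 0,"rz": 0},
], force=50)

```text
clock: 14.83
position: [0.4979, -0.1111, 0.1076]
eef_rot: [0.0, 0.998, 0.066, 0.0]
wrist_force: [-1.5, -3.4, 5.6]
finger_gap: 0.023
grip_force: 48.8
```

```bash
python3 -c "
from h import *
go([.498-.086*.126,-.1106+.086*.992,.107],7.24)"
```

```text
t 14.83 pos [ 0.4979 -0.1111  0.1076] yaw 7.56 z-axis [ 0.    -0.001 -1.   ] gap 0.023 grip 48.8 F [-1.5 -3.4  5.6] q [ 0.43  0.43 -0.33  2.    0.2   0.74 -1.46]
shift units [ 0.004 -0.576  0.004]
turn units [ 0.006 -0.002  0.047]
```

>>> arm_command([
  {"gripper": 1,"tx": 0,"ty": -0.03,"tz": 0,"rx": 0,"ry": 0,"rz": 0},
  {"gripper": 1,"tx": 0,"ty": -0.045,"tz": 0,"rx": 0,"ry": 0,"rz": 0},
  {"gripper": 1,"tx": 0,"ty": -0.045,"tz": 0,"rx": 0,"ry": 0,"rz": 0},
  {"gripper": 1,"tx": 0,"ty": -0.045,"tz": 0,"rx": 0,"ry": 0,"rz": 0},
  {"gripper": 1,"tx": 0,"ty": -0.045,"tz": 0,"rx": 0,"ry": 0,"rz": 0},
  {"gripper": 1,"tx": 0,"ty": -0.045,"tz": 0,"rx": 0,"ry": 0,"rz": 0},
  {"gripper": 1,"tx": 0,"ty": -0.045,"tz": 0,"rx": 0,"ry": 0,"rz": 0},
  {"gripper": 1,"tx": 0,"ty": -0.045,"tz": 0,"rx": 0,"ry": 0,"rz": 0},
  {"gripper": 1,"tx": 0,"ty": -0.035,"tz": 0,"rx": 0,"ry": 0,"rz": 0},
  {"gripper": 1,"tx": 0,"ty": -0.02,"tz": 0,"rx": 0,"ry": 0,"rz": 0},
])

```text
clock: 15.67
position: [0.4901, -0.0514, 0.1077]
eef_rot: [0.001, 0.998, 0.066, 0.0]
wrist_force: [0.2, -7.2, 3.8]
finger_gap: 0.0225
grip_force: 49.0
```

```bash
cat > chk.py <<'E'
from h import *
a=np.radians(7.24); Rg=np.array([[np.cos(a),-np.sin(a)],[np.sin(a),np.cos(a)]]); o=np.array([.5389,-.0752])
go([.498-.086*.126,-.1106+.086*.992,.107],7.24)
s=robot.state()['position']; sg=(np.array(s[:2])-o)@Rg; print('tcp gauge',sg.round(4),'draw~',(sg[1]+.030).round(4))
for n in('side','top'):
    im=cam(n); P=cloud(im).reshape(-1,3); Q=P[~np.isnan(P[:,0])]; Q[:,:2]=(Q[:,:2]-o)@Rg
    def st(n,m):
        q=Q[m]
        if len(q): print(n,len(q),'x',np.percentile(q[:,0],[2,50,98]).round(4),'y',np.percentile(q[:,1],[2,50,98]).round(4),'z',np.median(q[:,2]).round(4))
    st(n+' stop top',(abs(Q[:,0]-.045)<.03)&(abs(Q[:,1]-.1)<.12)&(abs(Q[:,2]-.094)<.005))
    st(n+' tip',(Q[:,0]>.067)&(Q[:,0]<.088)&(Q[:,1]>-.06)&(Q[:,1]<.1)&(abs(Q[:,2]-.075)<.006))
    st(n+' marker',(Q[:,0]>.09)&(Q[:,0]<.107)&(Q[:,1]>.02)&(Q[:,1]<.1)&(abs(Q[:,2]-.038)<.012))
    cv2.imwrite('pics/%s_%d.png'%(n,robot.state()['clock']*10),cv2.resize(im['frame'][110:280,200:340],None,fx=4,fy=3.5,interpolation=3))
E
python3 chk.py
```

```text
t 15.67 pos [ 0.4901 -0.0514  0.1077] yaw 7.57 z-axis [ 0.001 -0.001 -1.   ] gap 0.0225 grip 49.0 F [ 0.2 -7.2  3.8] q [ 0.34  0.4  -0.35  2.04  0.2   0.73 -1.58]
shift units [ 0.003 -0.175  0.004]
turn units [ 0.009 -0.006  0.048]
tcp gauge [-0.0454  0.0297] draw~ 0.0597
side stop top 280 x [0.0253 0.0442 0.062 ] y [0.0359 0.078  0.113 ] z 0.0942
side tip 23 x [0.0678 0.074  0.0831] y [0.0235 0.0317 0.0345] z 0.0746
side marker 6 x [0.0985 0.0988 0.0991] y [0.055  0.0599 0.0608] z 0.0393
top stop top 42 x [0.0239 0.0421 0.0608] y [0.1    0.1073 0.1136] z 0.0949
```

```bash
python3 - <<'E'
from h import *
d=np.load('top0.npz'); g=cv2.cvtColor(d['f'],6).astype(float); P=d['P']
a=np.radians(7.24); Rg=np.array([[np.cos(a),-np.sin(a)],[np.sin(a),np.cos(a)]]); o=np.array([.5378,-.0756])
K,R,t=d['K'],d['R'],d['t']
sub=g[160:173,244:260]; print(sub.astype(int))
bg=np.median(sub); w=np.clip(bg-25-sub,0,None); r,c=np.mgrid[160:173,244:260]
r0,c0=(w*r).sum()/w.sum(),(w*c).sum()/w.sum(); print('centroid',r0,c0)
C=-R.T@t; ray=R.T@np.linalg.inv(K)@np.array([c0,r0,1])
for z in(.02,.03,.04): p=C+ray*(z-C[2])/ray[2]; print(z,p.round(4),((p[:2]-o)@Rg).round(4))
E
python3 - <<'E'
import cv2
a=cv2.imread('pics/top0.png')[155:178,235:270]; b=cv2.imread('pics/side0.png')[190:225,215:260]
a=cv2.resize(a,(385,253),interpolation=0); b=cv2.resize(b,(385,253),interpolation=0); cv2.imwrite('pics/mk.png',cv2.hconcat([a,b]))
E
```

```text
[[169 177 173 172 172 169 170 170 171 169 173 171 171 175 172 174]
 [173 179 175 174 170 177 171 173 173 171 169 166 174 174 174 174]
 [170 177 175 175 168 173 178 173 172 175 176 175 172 174 173 175]
 [171 172 168 171 171 177 175 176 165 163 164 162 170 175 173 168]
 [180 170 170 168 179 144 146 142 125 122 125 136 172 169 173 175]
 [176 177 177 178 173 112  85  88  85  85  82 124 167 168 168 168]
 [168 169 172 166 170 112  86  78  82  79  82 116 163 158 155 156]
 [155 160 164 157 160 113  80  71  73  75  74 115 161 156 158 152]
 [156 154 157 152 160 114  78  75  69  72  73 105 149 159 153 154]
 [153 154 153 156 144 108  83  79  78  89  89  99 143 152 157 145]
 [155 155 150 156 130 112  84  84  89  98  97 110 126 150 154 139]
 [152 154 132 154 139 123 123 115 129 129 115 134 128 152 154 135]
 [157 155 132 153 138 147 152 139 155 154 129 148 144 153 155 134]]
centroid 167.57372505543236 252.00665188470066
0.02 [ 0.6314 -0.0079  0.02  ] [0.1014 0.0553]
0.03 [ 0.6287 -0.0081  0.03  ] [0.0987 0.0555]
0.04 [ 0.6261 -0.0083  0.04  ] [0.0961 0.0557]
```

View pics/mk.png

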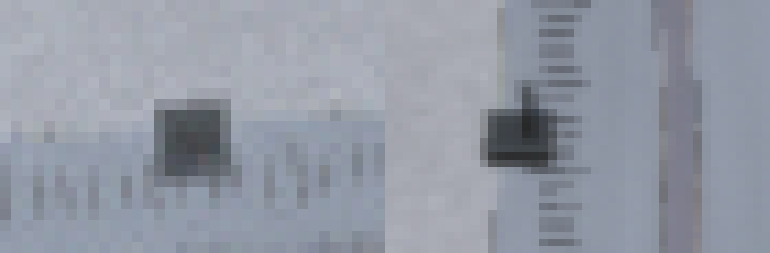

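The crop shows the clip centred at (192,140) in the top view, which puts the marker at gauge y ≈ 55.5 mm. The crossbar is now at about 29.7 mm, so it has about 25.5 mm to go.

>>> arm_command([
  {"gripper": 1,"tx": 0,"ty": -0.025,"tz": 0,"rx": 0,"ry": 0,"rz": 0},
  {"gripper": 1,"tx": 0,"ty": -0.03,"tz": 0,"rx": 0,"ry": 0,"rz": 0},
  {"gripper": 1,"tx": 0,"ty": -0.03,"tz": 0,"rx": 0,"ry": 0,"rz": 0},
  {"gripper": 1,"tx": 0,"ty": -0.025,"tz": 0,"rx": 0,"ry": 0,"rz": 0},
  {"gripper": 1,"tx": 0,"ty": -0.02,"tz": 0,"rx": 0,"ry": 0,"rz": 0},
  {"gripper": 1,"tx": 0,"ty": -0.02,"tz": 0,"rx": 0,"ry": 0,"rz": 0},
  {"gripper": 1,"tx": 0,"ty": -0.01,"tz": 0,"rx": 0,"ry": 0,"rz": 0},
  {"gripper": 1,"tx": 0,"ty": -0.006,"tz": 0,"rx": 0,"ry": 0,"rz": 0},
  {"gripper": 1,"tx": 0,"ty": -0.004,"tz": 0,"rx": 0,"ry": 0,"rz": 0},
  {"gripper": 1,"tx": 0,"ty": 0,"tz": 0,"rx": 0,"ry": 0,"rz": 0},
])

```text
clock: 16.6
position: [0.4869, -0.0267, 0.1077]
eef_rot: [0.001, 0.998, 0.066, 0.0]
wrist_force: [-0.5, -6.7, 6.1]
finger_gap: 0.0225
grip_force: 49.2
```

```bash
python3 chk.py; ls -t pics|head -2
```

```text
t 16.6 pos [ 0.4869 -0.0267  0.1077] yaw 7.54 z-axis [ 0.001 -0.001 -1.   ] gap 0.0225 grip 49.2 F [-0.5 -6.7  6.1] q [ 0.29  0.39 -0.36  2.06  0.21  0.72 -1.63]
shift units [ 0.003 -0.009  0.004]
turn units [ 0.009 -0.006  0.043]
tcp gauge [-0.0455  0.0546] draw~ 0.0846
side stop top 289 x [0.0253 0.0445 0.0621] y [0.0614 0.1024 0.1379] z 0.0942
side tip 22 x [0.0679 0.0754 0.0828] y [0.0509 0.0562 0.0595] z 0.0744
side marker 7 x [0.0987 0.0988 0.0992] y [0.0534 0.0607 0.0615] z 0.039
top stop top 21 x [0.0239 0.0422 0.0588] y [0.1328 0.1363 0.1385] z 0.0952
top_167.png
side_166.png
```

>>> arm_command([
  {"gripper": 1,"tx": 0,"ty": -0.004,"tz": 0,"rx": 0,"ry": 0,"rz": 0},
  {"gripper": 1,"tx": 0,"ty": 0,"tz": 0,"rx": 0,"ry": 0,"rz": 0},
  {"gripper": 1,"tx": 0,"ty": 0,"tz": 0,"rx": 0,"ry": 0,"rz": 0},
  {"gripper": 1,"tx": 0,"ty": 0,"tz": 0,"rx": 0,"ry": 0,"rz": 0},
  {"gripper": 1,"tx": 0,"ty": 0,"tz": 0,"rx": 0,"ry": 0,"rz": 0},
  {"gripper": 1,"tx": 0,"ty": 0,"tz": 0,"rx": 0,"ry": 0,"rz": 0},
  {"gripper": 1,"tx": 0,"ty": 0,"tz": 0,"rx": 0,"ry": 0,"rz": 0},
  {"gripper": 1,"tx": 0,"ty": 0,"tz": 0,"rx": 0,"ry": 0,"rz": 0},
  {"gripper": 1,"tx": 0,"ty": 0,"tz": 0,"rx": 0,"ry": 0,"rz": 0},
  {"gripper": 1,"tx": 0,"ty": 0,"tz": 0,"rx": 0,"ry": 0,"rz": 0},
])

```text
clock: 17.53
position: [0.4869, -0.0263, 0.1077]
eef_rot: [0.001, 0.998, 0.066, 0.0]
wrist_force: [0.2, -7.7, 5.9]
finger_gap: 0.0224
grip_force: 49.2
```

View pics/side_166.png

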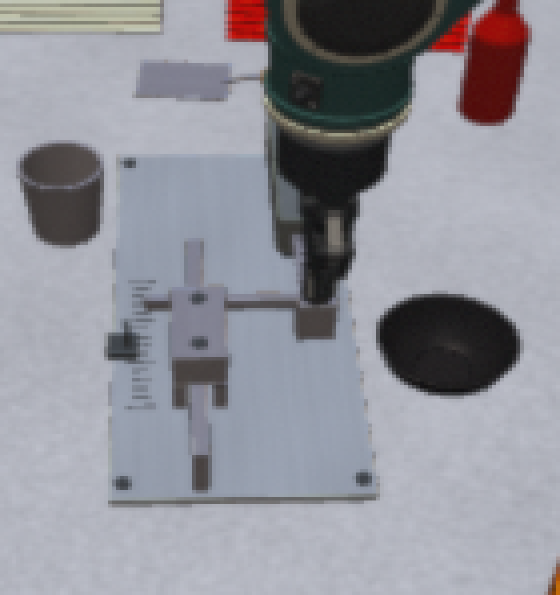

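```bash
python3 - <<'E'
from h import *
d=np.load('side0.npz'); a=np.radians(7.24); Rg=np.array([[np.cos(a),-np.sin(a)],[np.sin(a),np.cos(a)]]); o=np.array([.5400,-.0748])
for y in(.0495,.0555,.0615):
    p=np.append(o+Rg@[.098,y],.048); q=d['K']@(d['R']@p+d['t']); print(y,'apex col,row',(q[:2]/q[2]).round(1))
print(cv2.cvtColor(d['f'],6)[198:214,226:238])
E
```

```text
0.0495 apex col,row [230.8 200.3]
0.0555 apex col,row [230.8 201.8]
0.0615 apex col,row [230.8 203.2]
[[170 170 159 151 150 148 147 141 139 138 139 146]
 [172 169 159 152 150 148 145 127 109 106 108 125]
 [176 169 155 150 148 144 144 141 137 137 137 140]
 [172 169 156 149 132 115 122 124 110 107 106 109]
 [169 169 158 150 128  89 120 138 140 138 139 141]
 [168 168 158 150 129  81 100 124 128 127 128 145]
 [167 163 155 146 138  82  96 133 141 144 144 148]
 [147 112 101  98  93  56  62  87 111 139 143 145]
 [143  86  70  69  66  42  50  65  80 103 108 125]
 [141  82  66  65  62  40  49  65  93 133 136 141]
 [139  81  65  64  63  44  49  64  80 120 112 127]
 [116  74  66  65  64  57  58  66  93 136 138 143]
 [112  76  71  70  68  68  68  70  92 120 125 144]
 [114  60  48  45  46  46  47  49  78 115 122 144]
 [138  87  78  77  75  69  64  71 111 137 141 145]
 [167 160 151 144 139 117  99  96 102 109 124 126]]
```

Both views agree that the bar is level with the marker, and it has been held there for over a second. Now I'll ease it home.

>>> arm_command([
  {"gripper": 1,"tx": 0,"ty": 0.015,"tz": 0,"rx": 0,"ry": 0,"rz": 0},
  {"gripper": 1,"tx": 0,"ty": 0.03,"tz": 0,"rx": 0,"ry": 0,"rz": 0},
  {"gripper": 1,"tx": 0,"ty": 0.03,"tz": 0,"rx": 0,"ry": 0,"rz": 0},
  {"gripper": 1,"tx": 0,"ty": 0.03,"tz": 0,"rx": 0,"ry": 0,"rz": 0},
  {"gripper": 1,"tx": 0,"ty": 0.03,"tz": 0,"rx": 0,"ry": 0,"rz": 0},
  {"gripper": 1,"tx": 0,"ty": 0.03,"tz": 0,"rx": 0,"ry": 0,"rz": 0},
  {"gripper": 1,"tx": 0,"ty": 0.03,"tz": 0,"rx": 0,"ry": 0,"rz": 0},
  {"gripper": 1,"tx": 0,"ty": 0.03,"tz": 0,"rx": 0,"ry": 0,"rz": 0},
  {"gripper": 1,"tx": 0,"ty": 0.03,"tz": 0,"rx": 0,"ry": 0,"rz": 0},
  {"gripper": 1,"tx": 0,"ty": 0.03,"tz": 0,"rx": 0,"ry": 0,"rz": 0},
])

```text
clock: 18.37
position: [0.4924, -0.0684, 0.1076]
eef_rot: [0.0, 0.998, 0.066, 0.0]
wrist_force: [-0.9, -4.3, 6.8]
finger_gap: 0.0229
grip_force: 49.3
```

>>> arm_command([
  {"gripper": 1,"tx": 0,"ty": 0.04,"tz": 0,"rx": 0,"ry": 0,"rz": 0},
  {"gripper": 1,"tx": 0,"ty": 0.04,"tz": 0,"rx": 0,"ry": 0,"rz": 0},
  {"gripper": 1,"tx": 0,"ty": 0.04,"tz": 0,"rx": 0,"ry": 0,"rz": 0},
  {"gripper": 1,"tx": 0,"ty": 0.04,"tz": 0,"rx": 0,"ry": 0,"rz": 0},
  {"gripper": 1,"tx": 0,"ty": 0.04,"tz": 0,"rx": 0,"ry": 0,"rz": 0},
  {"gripper": 1,"tx": 0,"ty": 0.03,"tz": 0,"rx": 0,"ry": 0,"rz": 0},
  {"gripper": 1,"tx": 0,"ty": 0.02,"tz": 0,"rx": 0,"ry": 0,"rz": 0},
  {"gripper": 1,"tx": 0,"ty": 0.015,"tz": 0,"rx": 0,"ry": 0,"rz": 0},
  {"gripper": 1,"tx": 0,"ty": 0.01,"tz": 0,"rx": 0,"ry": 0,"rz": 0},
  {"gripper": 1,"tx": 0,"ty": 0.01,"tz": 0,"rx": 0,"ry": 0,"rz": 0},
])

```text
clock: 19.2
position: [0.4979, -0.1106, 0.1077]
eef_rot: [0.0, 0.998, 0.066, 0.0]
wrist_force: [-2.5, -3.0, 7.2]
finger_gap: 0.0223
grip_force: 49.4
```

```bash
python3 -c "
from h import *
go([.4979,-.1111,.1077],7.24)"
```

```text
t 19.2 pos [ 0.4979 -0.1106  0.1077] yaw 7.56 z-axis [ 0.    -0.001 -1.   ] gap 0.0223 grip 49.4 F [-2.5 -3.   7.2] q [ 0.43  0.42 -0.33  2.    0.2   0.74 -1.46]
shift units [-0.     0.003 -0.   ]
turn units [ 0.005 -0.003  0.046]
```

>>> arm_command([
  {"gripper": 1,"tx": 0,"ty": 0.004,"tz": 0,"rx": 0,"ry": 0,"rz": 0},
  {"gripper": 1,"tx": 0,"ty": 0.002,"tz": 0,"rx": 0,"ry": 0,"rz": 0},
  {"gripper": 1,"tx": 0,"ty": 0,"tz": 0,"rx": 0,"ry": 0,"rz": 0},
  {"gripper": -1,"tx": 0,"ty": 0,"tz": 0,"rx": 0,"ry": 0,"rz": 0},
  {"gripper": -1,"tx": 0,"ty": 0,"tz": 0,"rx": 0,"ry": 0,"rz": 0},
  {"gripper": -1,"tx": 0,"ty": 0,"tz": 0,"rx": 0,"ry": 0,"rz": 0},
  {"gripper": -1,"tx": 0,"ty": 0,"tz": 0,"rx": 0,"ry": 0,"rz": 0},
  {"gripper": -1,"tx": 0,"ty": 0,"tz": 0,"rx": 0,"ry": 0,"rz": 0},
  {"gripper": -1,"tx": 0,"ty": 0,"tz": 0,"rx": 0,"ry": 0,"rz": 0},
  {"gripper": -1,"tx": 0,"ty": 0,"tz": 0,"rx": 0,"ry": 0,"rz": 0},
])

```text
clock: 20.03
position: [0.4978, -0.1108, 0.1072]
eef_rot: [-0.0, 0.998, 0.066, -0.0]
wrist_force: [0.3, -0.4, -1.2]
finger_gap: 0.0855
grip_force: 0.0
```

>>> arm_command([
  {"gripper": -1,"tx": 0,"ty": 0,"tz": -0.04,"rx": 0,"ry": 0,"rz": 0},
  {"gripper": -1,"tx": 0,"ty": 0,"tz": -0.08,"rx": 0,"ry": 0,"rz": 0},
  {"gripper": -1,"tx": 0,"ty": 0,"tz": -0.1,"rx": 0,"ry": 0,"rz": 0},
  {"gripper": -1,"tx": 0,"ty": 0,"tz": -0.1,"rx": 0,"ry": 0,"rz": 0},
  {"gripper": -1,"tx": 0,"ty": 0,"tz": -0.1,"rx": 0,"ry": 0,"rz": 0},
  {"gripper": -1,"tx": 0,"ty": 0,"tz": -0.1,"rx": 0,"ry": 0,"rz": 0},
  {"gripper": -1,"tx": 0,"ty": 0,"tz": -0.1,"rx": 0,"ry": 0,"rz": 0},
  {"gripper": -1,"tx": 0,"ty": 0,"tz": -0.06,"rx": 0,"ry": 0,"rz": 0},
  {"gripper": -1,"tx": 0,"ty": 0,"tz": 0,"rx": 0,"ry": 0,"rz": 0},
  {"gripper": -1,"tx": 0,"ty": 0,"tz": 0,"rx": 0,"ry": 0,"rz": 0},
])

```text
clock: 20.87
position: [0.4978, -0.1109, 0.2093]
eef_rot: [0.0, 0.998, 0.066, 0.0]
wrist_force: [0.0, 0.1, -0.5]
finger_gap: 0.0853
grip_force: 0.0
```

```bash
python3 chk.py; ls -t pics|head -2
```

```text
t 20.87 pos [ 0.4978 -0.1109  0.2093] yaw 7.58 z-axis [ 0. -0. -1.] gap 0.0853 grip 0.0 F [ 0.   0.1 -0.5] q [ 0.47  0.28 -0.37  1.93  0.12  0.96 -1.39]
shift units [ 0.005 -0.575  0.682]
turn units [ 0.002 -0.003  0.05 ]
tcp gauge [-0.0453 -0.0302] draw~ -0.0002
side stop top 295 x [0.0253 0.0446 0.0621] y [0.0608 0.1018 0.1392] z 0.094
side tip 18 x [0.0677 0.0756 0.0834] y [-0.0323 -0.0284 -0.0264] z 0.0756
side marker 6 x [0.0985 0.0987 0.099 ] y [0.0579 0.0613 0.063 ] z 0.0418
top stop top 230 x [0.0232 0.0429 0.0613] y [0.0619 0.0996 0.1376] z 0.0946
top marker 8 x [0.0949 0.0958 0.1045] y [0.0517 0.0554 0.065 ] z 0.0341
top_209.png
side_209.png
```

The slide is home. The stop is at gauge y ≈ 99.8 mm, 44 mm ahead of the marker, and upright. Handing in.

```bash
python3 -c "
from bench import robot
print(robot.sign_off())"
```

```text
the job is handed in; nothing more can be done
None
```

I handed the job in at about 21 s. The stop sits upright on the rail about 44 mm ahead of the marker, where it was pushed, and the slide was eased fully home. The gripper is clear of everything, and `sign_off` returned no verdict.

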